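Lock the focus of the bench scope mount

TASK

Swing the focus lever of the scope mount into line with the holding fork and slide the fork fully home over the lever's tip, so that the barrel is held still. Only then turn the knurled lock ring clockwise (seen from above) until it is tight. Leave the fork home on the lever and do not disturb the jar, the carton and the green bar beside the mount.

Things in the scene. Friction and masses are not known exactly. Their poses are not given: they have to be found in the camera images.
- focus_mount: The scope's focus mount, bolted to the bench: dark steel base plate 278 x 110 x 12 mm carrying a 92 mm wide aluminium housing (top at 62 mm, with a window for the lever) and two guide rails. Origin on the bench top (underside of the base) on the upright axis of the barrel; z up; the fork and its rails lie along the mount's -x axis. The base reaches from x = -211 to +67 mm and 55 mm to either side.
- barrel (a joint): Angle of the barrel with its focus lever, rad, positive counter-clockwise from above, stops at -0.75 and +0.75. At 0 the lever points along the mount's -x axis, exactly in line with the fork's slot: this is the set position. Turns with light friction (0.12 N m) and stays where it is left. At the start it stands somewhere from +0.3 to +0.7.
- lever_grip (a point): Grip height on the lever's upright post: 14 mm diameter, top 72 mm above the bench, standing on the 10 mm square steel lever bar at 84 mm from the barrel axis; this point is on the post's axis 60 mm above the bench. The lever bar's own height range is 32 to 42 mm. Axes: those of the barrel (the lever points along -x).
- lever_tip (a point): Centre of the end of the lever bar, 118 mm from the barrel axis, 37 mm above the bench.
- fork (a joint): How far the holding fork has been slid along its rails towards the barrel (mount's +x), m: 0 fully back, 0.030 fully home (at its stop). Friction about 3 N; stays where it is left. It starts between 0 and 0.006. Its slot is 12 mm wide with a mouth flared to 26 mm, so it goes over the lever's tip only when the lever is in line with it within about 3 degrees; otherwise a tine runs against the lever.
- fork_grip (a point): Grip height on the fork's upright post: 16 mm diameter, top 76 mm above the bench; this point is on the post's axis 64 mm above the bench, 180 mm from the barrel axis with the fork fully back and 150 mm with it home. The block under the post is 38 x 38 mm and 45 mm high. Axes: those of the mount.
- fork_mouth (a point): Middle of the fork's flared mouth, 37 mm above the bench, 126 mm from the barrel axis with the fork back, 96 mm with it home. The tines' tops are 45 mm above the bench.
- lock_ring (a joint): Angle of the knurled lock ring relative to the barrel, rad, growing clockwise seen from above: tight against its stop at 1.35; it starts between 0 and 0.3. It is stiff (0.30 N m) and drags the barrel and lever round with it unless these are held by the fork. A small raised black pip (6 mm wide) on the ring's top face stands over the lever when the ring is tight.
- ring_grip (a point): On the barrel axis at grip height of the lock ring, 88 mm above the bench. The ring is 57 mm in diameter (59 mm over the knurls), from 74 to 98 mm above the bench; below it a 52 mm neck down to the housing's top at 62 mm; above it the 40 mm black barrel ends at 107 mm.
- flux_jar: Bystander: glass jar with a dark lid, 51 mm diameter, 54 mm high, origin under its centre; stands beside the mount.
- wax_box: Bystander: blue and grey carton, 41 x 110 x 32 mm, origin under its centre; lies beside the mount.
- polish_bar: Bystander: green bar, 37 x 92 x 33 mm, origin under its centre; lies beside the mount.

How it is judged:
By the outcome, as a careful person would: the job done as asked, in the order asked, and still so for the second after the job is handed in, with the robot touching nothing.
It also fails if it takes over 58 s, if anything falls off the work surface, if the arm or the gripper's body presses on something with over 40 N, if the wrist force passes 120 N, or if a joint passes its speed limit or range.

ROBOT

A 6-joint arm with a two-finger parallel gripper is mounted at the origin on a cart in front of the work surface, level with it; the furniture and walls round the work are solid. World frame = base frame: x ahead of the robot, y to its left, z up, the work surface at z = 0. Lengths are in m, angles in degrees, forces in N, time in s.
With the tool pointing down it reaches from about 0.35 to 0.775 m from the base axis. Payload 7.3 kg.
Tool frame: the origin (TCP) lies on the centre line of the jaws, within the pads' length; the fingertips stand 22 mm ahead of it and the grasp point (between the pads) lies 3 mm ahead of it; y points along the fingers, x is the direction in which the jaws open and shut, and the axes are right-handed (so a half turn about y gives the same grasp; the last joint's range is limited). The gripper opens to 92 mm and grips with 3 to 60 N. Pads are 19 mm wide; open, the fingers measure 130 mm over their backs; the gripper's body (75 mm by 190 mm) begins 47 mm behind the grasp point.
Start: joints at [-80.157, 19.595, 87.324, -0, 73.075, -8.365], TCP at [0.164, -0.499, 0.222] pointing down, gripper open.
Joint ranges: [-145.02, 145.02], [-44.19, 115.74], [2.07, 154.8], [-57.11, 237.11], [16.16, 152.29], [-177.93, 177.93]. Speed limits (degrees/s): [147.25, 147.25, 180, 180, 180, 180].

INTERFACE

Orientations are given as a 3x3 rotation matrix whose columns are the frame's x, y, z axes.
In Python, from plant import arm, jaws, solver, optics gives the robot as it stands. Calls block until the motion is done:
- arm.move_to(position, orientation): joint-space move of the TCP to a pose.
- arm.line_to(position, ori=None, max_speed=0.15, contact_N=None): straight line of the TCP; ori=None keeps the orientation; max_speed is the mean speed in m/s. With contact_N (N) it stops when the force on the tool has changed by that much, and returns True; else False.
- arm.move_j(angles): joint-space move.
- jaws.let_go() and jaws.grab(grasp_force=None): open the fingers fully, or close them until they stop; grasp_force is the grip in N (None keeps the last).
- arm.pause(seconds).
- solver.inverse_kinematics(position, orientation): joint angles nearest the present ones, or None.
- arm.get_state(): the state.
- optics.read_camera(name): name is "side" or "top" or "wrist"; returns the picture (400x640x3 uint8, red, green, blue); there is no depth.
- optics.get_calibration(name): a dict with "fx", "fy", "cx", "cy" (pixels), "pose" (4x4, takes a point from camera to world coordinates). Camera axes: x right, y down, z forward; pixel columns grow to the right and rows downward; lengths in m; the calibration is good to about 2 mm. A picture is of the moment at which its call begins: read the wrist's pose just before it. get_calibration takes no time and is no camera call; for the wrist camera it gives the pose at the moment of the call.
A pose or a line that the arm cannot do raises arm.MotionError and nothing moves.
- arm.close_job(): hands the job in, once; it reports no verdict.
The state is a dict: "time": time; "q": joint angles; "dq": joint speeds; "tau": joint torques, N m; "position": TCP position; "eef_rot": TCP orientation; "contact_force": force on the tool from outside, world axes, zero at the start; "torque": the same for the moment, N m; "finger_gap": opening from 0.0 (shut) to 1.0 (fully open).
Only numpy, scipy, OpenCV 4.12 (cv2) and the standard library are available. Lean on these libraries where they do the work, as an engineer would, in place of code of your own. Each camera call takes 0.05 s, during which the arm holds its last target.

## Working session

There is one attempt and no reset: what is moved stays moved. The work goes in short steps, each a Python script; the robot and the scene stay as the last script left them, time stands still between calls to the robot, and variables do not carry over. Pictures are saved under pics/ and viewed, and the job is handed in when it is done.

```bash
ls; mkdir -p pics
python3 - <<'E'
from plant import arm,jaws,solver,optics
import cv2
for n in("top","side","wrist"):
    c=optics.get_calibration(n); print(n,c)
    im=optics.read_camera(n); cv2.imwrite(f"pics/{n}0.png",im[:,:,::-1])
print(arm.get_state())
E
```

```text
pics
top {'fx': 403.5024823249184, 'fy': 403.5024823249184, 'cx': 318.5591481494049, 'cy': 198.6538052313888, 'pose': array([[-0.01805284, -0.99308096,  0.11603581,  0.58062379],
       [-0.99982034,  0.01725981, -0.00783558,  0.00209481],
       [ 0.0057786 , -0.11615641, -0.99321412,  0.93208977],
       [ 0.        ,  0.        ,  0.        ,  1.        ]])}
side {'fx': 467.31250459546925, 'fy': 467.31250459546925, 'cx': 324.36203755734886, 'cy': 198.8967510807175, 'pose': array([[ 0.97973269, -0.06947072,  0.18787673,  0.52333395],
       [-0.19933911, -0.43034752,  0.88037772, -0.80034461],
       [ 0.01969182, -0.89998602, -0.43547376,  0.48124569],
       [ 0.        ,  0.        ,  0.        ,  1.        ]])}
wrist {'fx': 298.93550448557585, 'fy': 298.93550448557585, 'cx': 321.7686603888729, 'cy': 197.647614313359, 'pose': array([[ 0.31383192, -0.90907473, -0.27403041,  0.23822565],
       [-0.94947733, -0.30094053, -0.08903708, -0.47382353],
       [-0.0015255 ,  0.28812834, -0.95759059,  0.38380873],
       [ 0.        ,  0.        ,  0.        ,  1.        ]])}
{'time': 0.15, 'q': array([-8.01555220e+01,  1.96280257e+01,  8.73623374e+01,  1.21883501e-03,
        7.30748660e+01, -8.36568002e+00]), 'dq': array([ 0.06937238, -0.23603621, -0.07261016, -0.09723664,  0.02910071,
       -0.01871609]), 'tau': array([ 1.76445425e-03, -4.31469619e+01, -2.44353050e+01,  7.18697417e-02,
        5.37314499e-02, -8.11707719e-05]), 'position': array([ 0.16403691, -0.49840774,  0.22111188]), 'eef_rot': array([[ 3.12497344e-01, -1.74596356e-04,  9.49918617e-01],
       [-9.49917969e-01,  1.12517883e-03,  3.12497337e-01],
       [-1.12338922e-03, -9.99999352e-01,  1.85763181e-04]]), 'contact_force': array([-0.51140834,  0.54219858,  0.09575558]), 'torque': array([ 0.00432633, -0.03325153, -0.05094157]), 'finger_gap': 0.9999261769708354}
```

View pics/top0.png

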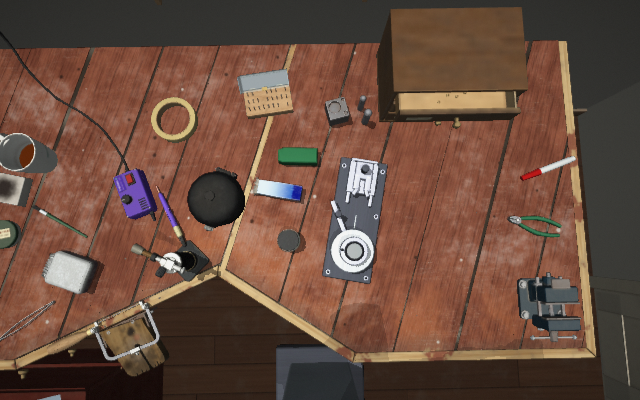

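View pics/side0.png

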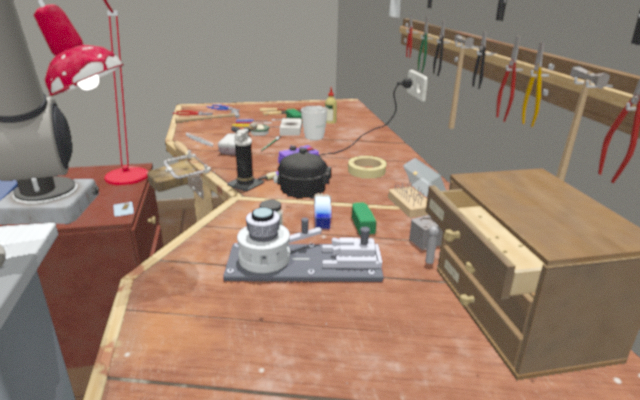

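The top view shows the mount at about (355,220). The ring is at (352,250), the lever post near (335,207) and the fork post near (366,170). The green bar, carton and jar stand to its left. I'll enlarge it.

Run:
```python
import cv2
im=cv2.imread("pics/top0.png")[140:300,240:400]
cv2.imwrite("pics/top0c.png",cv2.resize(im,None,fx=3.75,fy=3.75,interpolation=cv2.INTER_CUBIC))
im=cv2.imread("pics/side0.png")[190:290,215:395]
cv2.imwrite("pics/side0c.png",cv2.resize(im,None,fx=4,fy=4,interpolation=cv2.INTER_CUBIC))
```

```text
(no output)
```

View pics/top0c.png

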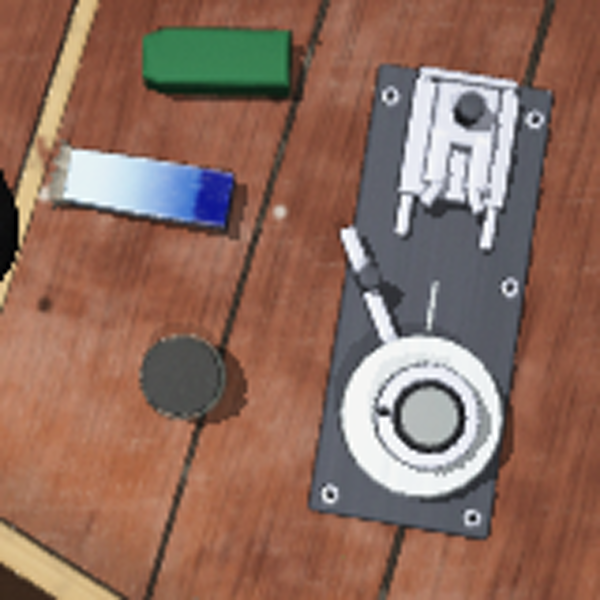

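View pics/side0c.png

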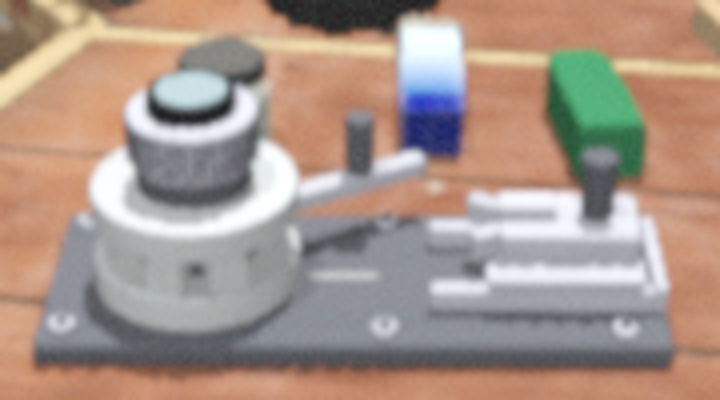

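```bash
cat > h.py <<'E'
from plant import arm,jaws,solver,optics
import numpy as np, cv2
def ray(name,u,v,z,c=None):
    c=c or optics.get_calibration(name); P=c["pose"]
    d=P[:3,:3]@np.array([(u-c["cx"])/c["fx"],(v-c["cy"])/c["fy"],1]); o=P[:3,3]
    return o+d*(z-o[2])/d[2]
def proj(c,p):
    P=c["pose"]; q=P[:3,:3].T@(np.asarray(p)-P[:3,3]); return np.array([c["fx"]*q[0]/q[2]+c["cx"],c["fy"]*q[1]/q[2]+c["cy"]])
E
python3 - <<'E'
from h import *
f=lambda u,v:(240+(u+.5)/3.75-.5,140+(v+.5)/3.75-.5)
g=lambda u,v:(215+(u+.5)/4-.5,190+(v+.5)/4-.5)
pts=dict(barrel=(432,416,.107),housing=(421,416,.062),fl=(380,66,.012),fr=(552,92,.012),nr=(488,537,.012),nl=(310,508,.012),forkpost=(470,106,.076),levpost=(369,271,.072),levtip=(347,231,.042),pip=(384,411,.099),jar=(182,376,.054),
 c1=(68,148,.032),c2=(236,175,.032),c3=(222,228,.032),b1=(290,30,.033),b2=(288,92,.033),b3=(145,40,.033))
W={}
for k,(u,v,z) in pts.items():
    W[k]=ray("top",*f(u,v),z); print(k,W[k].round(4))
s=dict(barrel=(191,90,.107),forkpost=(600,155,.076),levpost=(360,118,.072))
for k,(u,v,z) in s.items(): print("side",k,ray("side",*g(u,v),z).round(4))
from scipy.optimize import least_squares
M=dict(barrel=(0,0),housing=(0,0),fl=(-.211,-.055),fr=(-.211,.055),nr=(.067,.055),nl=(.067,-.055))
# far-left image = +y world
def res(p):
    R=np.array([[np.cos(p[2]),-np.sin(p[2])],[np.sin(p[2]),np.cos(p[2])]])
    return np.concatenate([R@np.array(m)+p[:2]-W[k][:2] for k,m in M.items()])
r=least_squares(res,[W['barrel'][0],W['barrel'][1],np.pi]); print(r.x,np.degrees(r.x[2]),(r.fun*1000).round(1))
p=r.x
R=np.array([[np.cos(p[2]),-np.sin(p[2])],[np.sin(p[2]),np.cos(p[2])]])
for k in("forkpost","levpost","levtip","pip"):
    q=R.T@(W[k][:2]-p[:2]); print(k,q.round(4),"r",np.hypot(*q).round(4),"ang",np.arctan2(-q[1],-q[0]).round(3))
E
```

```text
barrel [ 0.5697 -0.0761  0.107 ]
housing [ 0.5692 -0.0741  0.062 ]
fl [ 0.7841 -0.059   0.012 ]
fr [ 0.766  -0.1651  0.012 ]
nr [ 0.4961 -0.1166  0.012 ]
nl [ 0.5151 -0.0104  0.012 ]
forkpost [ 0.7457 -0.1059  0.076 ]
levpost [ 0.6519 -0.0458  0.072 ]
levtip [ 0.6783 -0.035   0.042 ]
pip [ 0.5728 -0.0507  0.099 ]
jar [0.5945 0.0626 0.054 ]
c1 [0.7326 0.1314 0.032 ]
c2 [0.7144 0.0305 0.032 ]
c3 [0.6825 0.0393 0.032 ]
b1 [ 0.8027 -0.0035  0.033 ]
b2 [ 0.7644 -0.0016  0.033 ]
b3 [0.7979 0.0845 0.033 ]
side barrel [ 0.5685 -0.0781  0.107 ]
side forkpost [ 0.7447 -0.1097  0.076 ]
side levpost [ 0.6469 -0.051   0.072 ]
[ 0.56944925 -0.07506758  2.96403408] 169.82664297595906 [-0.2  1.   0.2 -1.   2.7  0.8  1.5 -1.4 -2.3 -0.8 -1.9  1.3]
forkpost [-0.1789 -0.0007] r 0.1789 ang 0.004
levpost [-0.076  -0.0433] r 0.0875 ang 0.519
levtip [-0.1001 -0.0586] r 0.116 ang 0.53
pip [ 0.001  -0.0246] r 0.0246 ang 1.613
```

The fitted mount axis is at (0.5694,-0.075), yaw 169.8°. The lever reads about 0.52 rad with the post at r=87 mm (expected 84), and the fork post is at 179 mm on the axis. The pip puts the ring at about 0.26. These agree with the given sizes, so I'll hover over the lever and refine with the wrist camera.

```bash
cat >> h.py <<'E'
def ori(deg):
    a=np.radians(deg); return np.array([[np.cos(a),0,-np.sin(a)],[np.sin(a),0,np.cos(a)],[0,-1,0]])
def snap(name,fn,crop=None,k=1):
    c=optics.get_calibration(name); im=optics.read_camera(name)
    if crop: x0,y0,x1,y1=crop; im=im[y0:y1,x0:x1]
    im=cv2.resize(im,None,fx=k,fy=k,interpolation=cv2.INTER_CUBIC); cv2.imwrite("pics/"+fn,im[:,:,::-1]); return c
def st():
    s=arm.get_state(); print("t",round(s["time"],2),"pos",s["position"].round(4),"F",s["contact_force"].round(1),"T",s["torque"].round(2),"gap",round(s["finger_gap"],3),"q",s["q"].round(1)); return s
E
python3 - <<'E'
from h import *
import pickle
for a in(-70,110):
    for n,p in dict(lev=(.65,-.047,.2),fork=(.745,-.106,.2)).items(): print(a,n,solver.inverse_kinematics(p,ori(a)))
arm.move_to((.62,-.06,.24),ori(-70.4)); st()
c=snap("wrist","w1.png"); pickle.dump(c,open("w1.pkl","wb"))
E
```

```text
-70 lev [-1.08681307e+01  3.40907648e+01  6.70435064e+01 -2.54444375e-14
  7.88657288e+01  5.91318693e+01]
-70 fork [-1.39249543e+01  4.67968786e+01  4.31664220e+01 -2.54444375e-14
  9.00366994e+01  5.60750457e+01]
110 lev [-1.08681307e+01  3.40907648e+01  6.70435064e+01 -2.54444375e-14
  7.88657288e+01 -1.20868131e+02]
110 fork [-1.39249543e+01  4.67968786e+01  4.31664220e+01 -2.54444375e-14
  9.00366994e+01 -1.23924954e+02]
t 2.41 pos [ 0.6198 -0.0611  0.24  ] F [ 0.6 -0.6  0.3] T [ 0.05 -0.04 -0.01] gap 1.0 q [-12.7  29.5  68.8  -0.   81.8  57.8]
```

View pics/w1.png

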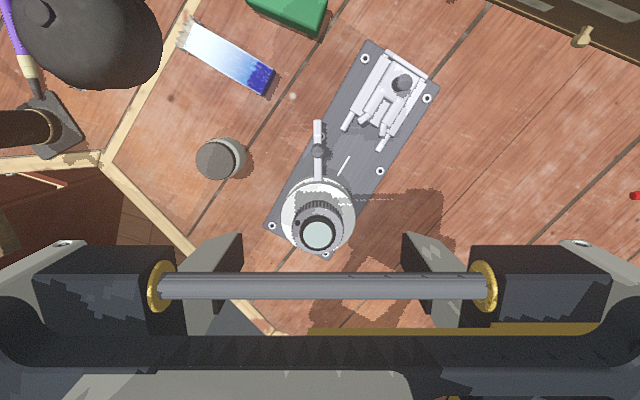

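Run:
```python
import cv2
im=cv2.imread("pics/w1.png")[30:270,240:460]
cv2.imwrite("pics/w1c.png",cv2.resize(im,None,fx=2.5,fy=2.5,interpolation=cv2.INTER_CUBIC))
```

```text
(no output)
```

View pics/w1c.png

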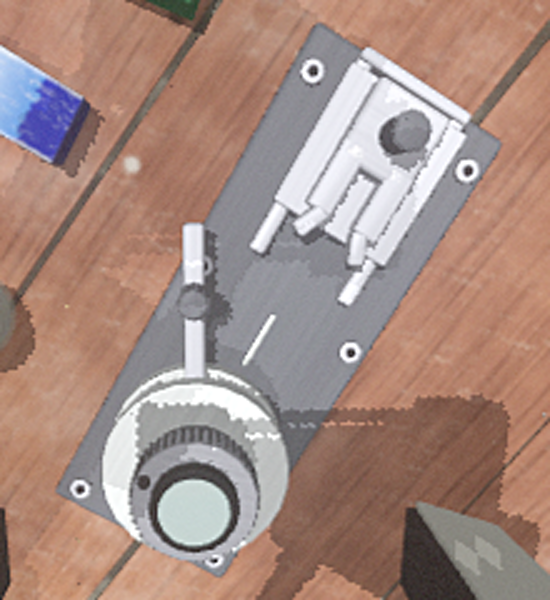

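Run:
```python
from h import *
import pickle
c=pickle.load(open("w1.pkl","rb"))
print(c["pose"].round(3))
f=lambda u,v:(240+(u+.5)/2.5-.5,30+(v+.5)/2.5-.5)
pts=dict(barrel=(196,511,.107),fl=(317,24,.012),fr=(500,145,.012),nl=(60,490,.012),forkpostA=(411,128,.076),forkbase=(399,145,.045),levpost=(194,302,.072),levtip=(193,225,.042),pip=(144,482,.099))
p=np.array([.56945,-.07507,2.96403])
R=np.array([[np.cos(p[2]),-np.sin(p[2])],[np.sin(p[2]),np.cos(p[2])]])
for k,(u,v,z) in pts.items():
    w=ray("",*f(u,v),z,c); q=R.T@(w[:2]-p[:2]); print(k,w.round(4),q.round(4),"r",np.hypot(*q).round(4),np.arctan2(-q[1],-q[0]).round(3))
inv=lambda uv:((uv[0]-240+.5)*2.5-.5,(uv[1]-30+.5)*2.5-.5)
im=cv2.imread("pics/w1c.png")
def dot(m,z,col):
    w=R@np.array(m)+p[:2]; x=inv(proj(c,[*w,z])); cv2.circle(im,(int(x[0]),int(x[1])),3,col,-1)
for m in((-.211,.055),(-.211,-.055),(.067,-.055),(.067,.055)): dot(m,.012,(0,0,255))
dot((0,0),.107,(0,0,255)); dot((-.18,0),.076,(0,255,0)); dot((-.18,0),.045,(255,0,0))
for a,s in((.52,0),): dot((-.084*np.cos(a),-.084*np.sin(a)),.072,(0,255,255)); dot((-.118*np.cos(a),-.118*np.sin(a)),.042,(255,255,0))
cv2.imwrite("pics/w1d.png",im)
```

```text
[[ 0.335 -0.902 -0.272  0.693]
 [-0.942 -0.321 -0.097 -0.035]
 [ 0.     0.288 -0.957  0.403]
 [ 0.     0.     0.     1.   ]]
barrel [ 0.5697 -0.0745  0.107 ] [-0.0001 -0.0006] r 0.0006 1.314
fl [ 0.7836 -0.0584  0.012 ] [-0.2079 -0.0542] r 0.2148 0.255
fr [ 0.7641 -0.1633  0.012 ] [-0.2072  0.0525] r 0.2137 -0.248
nl [ 0.5164 -0.0111  0.012 ] [ 0.0635 -0.0536] r 0.0831 2.441
forkpostA [ 0.7462 -0.1051  0.076 ] [-0.1793 -0.0016] r 0.1793 0.009
forkbase [ 0.7429 -0.1097  0.045 ] [-0.1768  0.0034] r 0.1768 -0.019
levpost [ 0.6491 -0.0452  0.072 ] [-0.0731 -0.0435] r 0.085 0.536
levtip [ 0.6788 -0.0338  0.042 ] [-0.1003 -0.0599] r 0.1168 0.538
pip [ 0.5717 -0.0497  0.099 ] [ 0.0023 -0.0253] r 0.0254 1.661
```

View pics/w1d.png

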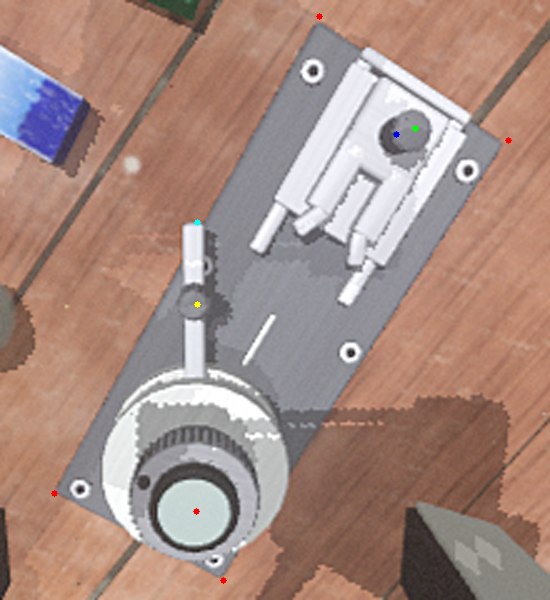

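The model projects well onto the wrist image: barrel top, posts and lever tip are all within 1–2 mm at angle 0.53. Now I'll grip the lever and swing it.

```bash
cat >> h.py <<'E'
AX=np.array([.5695,-.0750]); YAW=169.83
def pol(r,ang,z):  # ang: barrel angle rad, ccw from -x of mount
    t=np.radians(YAW-180)+ang; return np.array([AX[0]+r*np.cos(t),AX[1]+r*np.sin(t),z])
def lori(ang): return ori(YAW-180+np.degrees(ang)-90)
E
python3 - <<'E'
from h import *
a=.53
arm.move_to(pol(.084,a,.12),lori(a))
print(arm.line_to(pol(.084,a,.066),max_speed=.08,contact_N=8)); st()
jaws.grab(10); st()
for b in np.linspace(a,0,6)[1:]:
    arm.line_to(pol(.084,b,.066),lori(b),max_speed=.06)
    st()
E
```

```text
False
t 3.85 pos [ 0.6487 -0.0461  0.0664] F [ 0.2 -0.6 -0.2] T [ 0.04 -0.   -0.04] gap 1.004 q [-10.8  40.8  76.8  -0.   62.4  59. ]
t 5.29 pos [ 0.6491 -0.0461  0.0671] F [-0.3 -0.4  4.1] T [ 0.05  0.03 -0.01] gap 0.005 q [-10.8  40.7  76.8  -0.   62.4  59. ]
t 5.59 pos [ 0.6517 -0.0553  0.0671] F [ 0.6 -1.6  5.5] T [-0.3   0.13 -0.01] gap 0.006 q [-11.5  41.   76.1  -0.   62.7  64.4]
t 5.89 pos [ 0.6533 -0.0641  0.0671] F [-0.9 -1.6  5.5] T [-0.24  0.18  0.02] gap 0.004 q [-12.3  41.3  75.6  -0.   63.   69.7]
t 6.19 pos [ 0.6538 -0.0729  0.0671] F [-1.6 -1.1  7.3] T [-0.22  0.33 -0.01] gap 0.005 q [-13.   41.4  75.3  -0.   63.2  75.1]
t 6.49 pos [ 0.6535 -0.0818  0.0671] F [-1.9 -1.   6.1] T [-0.11  0.38  0.03] gap 0.006 q [-13.8  41.5  75.2  -0.   63.3  80.4]
t 6.79 pos [ 0.6523 -0.0905  0.0671] F [-2.1 -1.8  6.2] T [-0.14  0.43  0.01] gap 0.008 q [-14.5  41.5  75.2  -0.   63.3  85.7]
```

The finger gap of about 0.005 is nearly shut, which doesn't fit a 14 mm post between the pads. I'll look before doing anything else.

Run:
```python
from h import *
st()
snap("wrist","w2.png"); snap("top","t2.png",(240,140,400,300),3.75); snap("side","s2.png",(200,140,400,290),4)
```

```text
t 6.79 pos [ 0.6523 -0.0905  0.0671] F [-2.1 -1.8  6.2] T [-0.14  0.43  0.01] gap 0.008 q [-14.5  41.5  75.2  -0.   63.3  85.7]
```

View pics/w2.png

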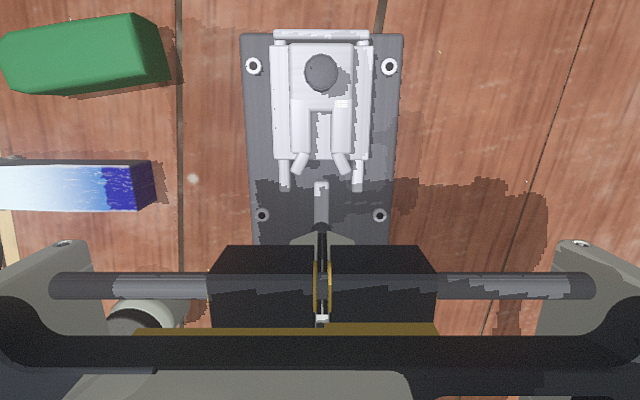

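View pics/s2.png

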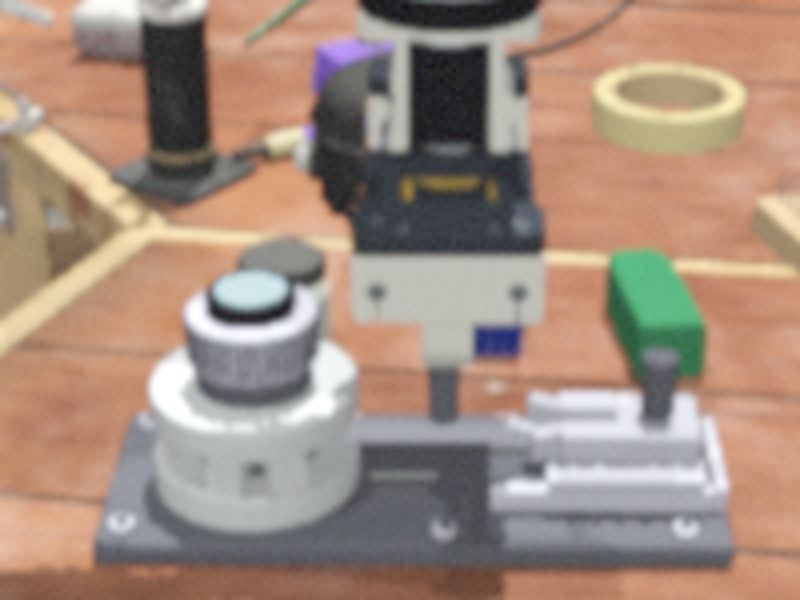

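View pics/t2.png

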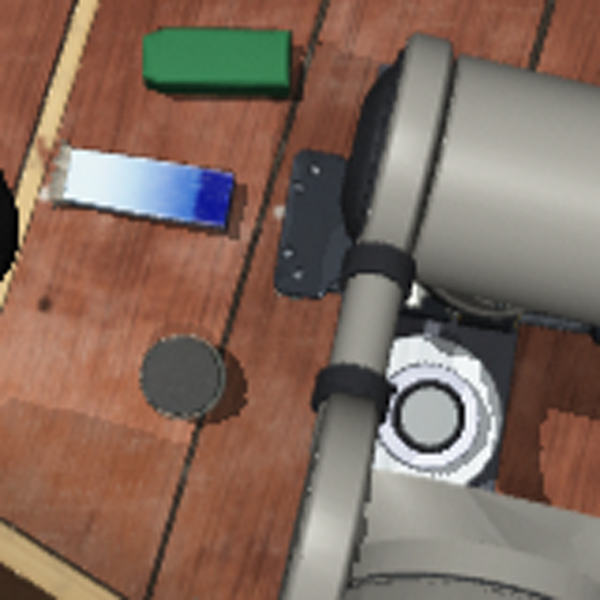

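Run:
```python
from h import *
c=optics.get_calibration("side"); p=arm.get_state()["position"]
for z in (.042,.045,.060,.072,.09,.114):
    x=proj(c,[p[0],p[1],z]); print(z,((x-[200,140]+.5)*4-.5).round())
w=optics.get_calibration("wrist")
for z in (.045,.06,.072): print(z,proj(w,[p[0],p[1],z]).round())
im=cv2.imread("pics/w2.png")[160:350,240:400]
cv2.imwrite("pics/w2c.png",cv2.resize(im,None,fx=3.1,fy=3.1,interpolation=cv2.INTER_CUBIC))
```

```text
0.042 [446. 417.]
0.045 [446. 411.]
0.06 [446. 382.]
0.072 [446. 359.]
0.09 [447. 323.]
0.114 [447. 274.]
0.045 [322. 230.]
0.06 [322. 239.]
0.072 [322. 248.]
```

View pics/w2c.png

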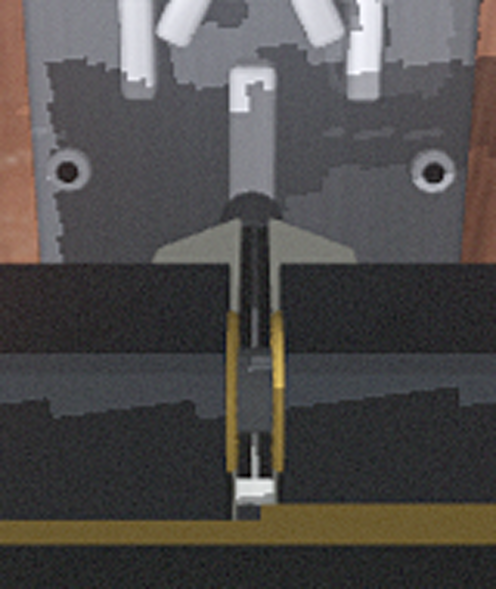

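The lever appears in line now, but the fingers look shut at the post's top rather than round it. I'll open the jaws at this height and compare.

Run:
```python
from h import *
jaws.let_go(); st()
snap("wrist","w3.png"); snap("side","s3.png",(200,140,400,290),4)
```

```text
t 8.4 pos [ 0.6522 -0.0898  0.066 ] F [-1.3 -0.4  0.7] T [ 0.05 -0.    0.04] gap 1.003 q [-14.5  41.6  75.2   0.   63.2  85.7]
```

View pics/w3.png

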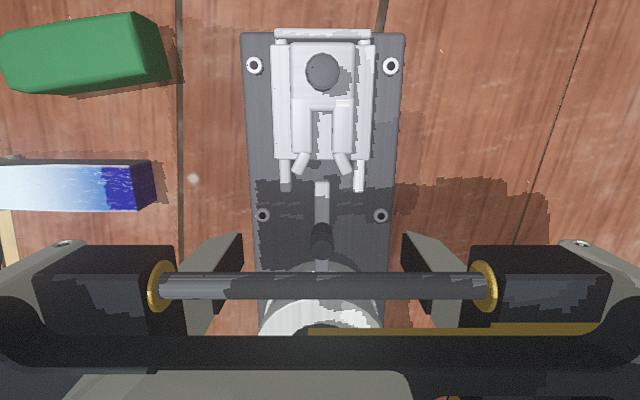

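View pics/s3.png

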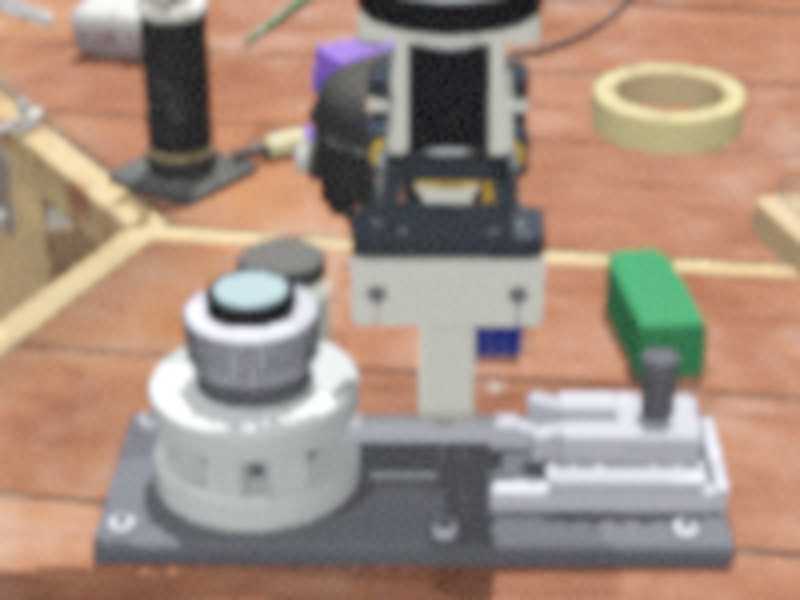

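Run:
```python
from h import *
c=optics.get_calibration("side"); s=arm.get_state(); p=s["position"]; x=s["eef_rot"][:,0]; print(x)
for sg in (1,-1):
  for d in (.046,.065):
    for z in (.044,.068): print(sg,d,z,((proj(c,[*(p+sg*d*x)[:2],z])-[200,140]+.5)*4-.5).round())
print(arm.get_state()["eef_rot"].round(3))
```

```text
[-1.76593070e-01 -9.84283947e-01  8.17380084e-06]
1 0.046 0.044 [445. 468.]
1 0.046 0.068 [446. 420.]
1 0.065 0.044 [445. 493.]
1 0.065 0.068 [446. 444.]
-1 0.046 0.044 [446. 362.]
-1 0.046 0.068 [446. 317.]
-1 0.065 0.044 [446. 342.]
-1 0.065 0.068 [446. 298.]
[[-0.177  0.     0.984]
 [-0.984 -0.    -0.177]
 [ 0.    -1.     0.   ]]
```

Run:
```python
from h import *
c=optics.get_calibration("wrist"); s=arm.get_state(); p=s["position"]; R=s["eef_rot"]
for d in (-.065,-.046,.046,.065):
  for l in (.022,0,-.015): print(d,l,[proj(c,p+R@np.array([d,l,w])).round() for w in(-.0095,.0095)])
im=cv2.imread("pics/w3.png")[200:360,150:490]
cv2.imwrite("pics/w3c.png",cv2.resize(im,None,fx=2.3,fy=2.3,interpolation=cv2.INTER_CUBIC))
```

```text
-0.065 0.022 [array([226., 243.]), array([223., 216.])]
-0.065 0 [array([215., 258.]), array([212., 229.])]
-0.065 -0.015 [array([206., 271.]), array([202., 240.])]
-0.046 0.022 [array([254., 243.]), array([252., 216.])]
-0.046 0 [array([246., 258.]), array([244., 229.])]
-0.046 -0.015 [array([240., 271.]), array([237., 240.])]
0.046 0.022 [array([390., 243.]), array([392., 216.])]
0.046 0 [array([398., 259.]), array([401., 230.])]
0.046 -0.015 [array([405., 272.]), array([408., 240.])]
0.065 0.022 [array([418., 243.]), array([421., 217.])]
0.065 0 [array([429., 259.]), array([433., 230.])]
0.065 -0.015 [array([439., 272.]), array([443., 240.])]
```

View pics/w3c.png

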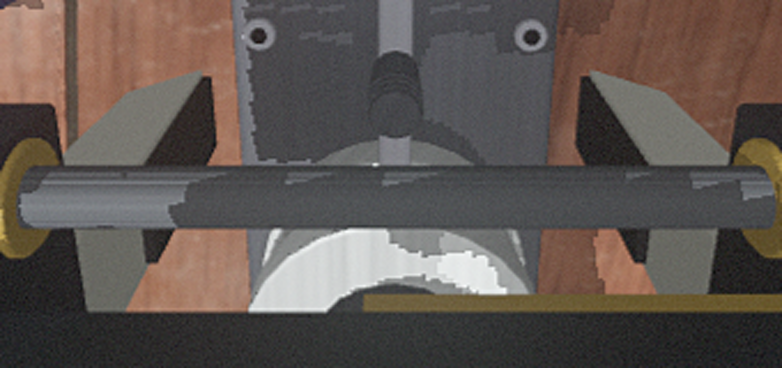

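Both cameras put the real fingertips about 4 mm behind the reported TCP, not 22 mm ahead. That is a 26 mm discrepancy from the spec, and it explains the shut reading: the tips only caught the post's top 1–2 mm. I'll use the measured offset. Next I'll check the lever angle.

Run:
```python
from h import *
c=optics.get_calibration("wrist")
for a in(-.05,0,.05): print(a,"tip",proj(c,pol(.118,a,.042)).round(1),"r.1",proj(c,pol(.1,a,.042)).round(1))
print("fork post",proj(c,pol(.179,0,.076)).round(1),"base fr/fl", [proj(c,[*(pol(.211,0,0)+s*.055*np.array([-np.sin(np.radians(-10.17)),np.cos(np.radians(-10.17)),0]))[:2],.012]).round(1) for s in(1,-1)])
im=cv2.imread("pics/w3.png")[20:260,230:415]
cv2.imwrite("pics/w3d.png",cv2.resize(im,None,fx=2.5,fy=2.5,interpolation=cv2.INTER_CUBIC))
```

```text
-0.05 tip [331.4 179.6] r.1 [329.8 206.2]
0 tip [322.2 179.4] r.1 [322.2 206.1]
0.05 tip [313.  179.6] r.1 [314.6 206.2]
fork post [322.5  70.2] base fr/fl [array([237.5,  28.5]), array([407.4,  28.7])]
```

View pics/w3d.png

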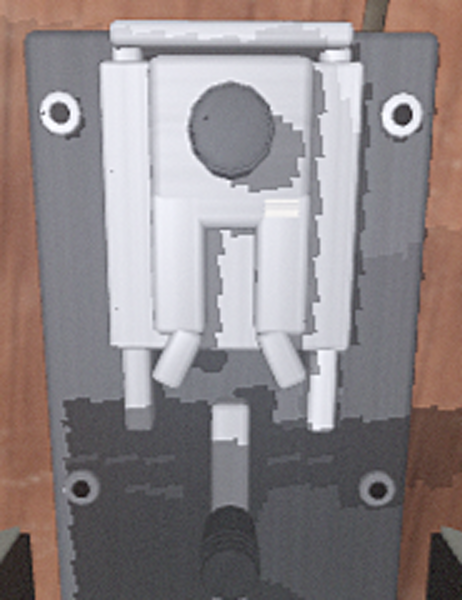

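The lever bar's centreline (229.5 px in the crop) coincides with the slot centre (229.5), so it is aligned to well under 1°. Next is the fork, gripped across with the corrected depth.

Run:
```python
from h import *
p=arm.get_state()["position"]
arm.line_to([p[0],p[1],.1],max_speed=.15)
arm.line_to(pol(.1793,0,.1),lori(0),max_speed=.15)
print(arm.line_to(pol(.1793,0,.047),max_speed=.06,contact_N=6)); st()
jaws.grab(25); st()
snap("side","s4.png",(200,140,400,290),4); snap("wrist","w4.png")
```

```text
False
t 10.69 pos [ 0.7463 -0.1068  0.0476] F [-0.7  0.2  0.6] T [-0.02  0.01 -0.01] gap 1.002 q [-14.   52.6  55.1   0.   72.3  86.2]
t 11.87 pos [ 0.7459 -0.1068  0.047 ] F [ 0.  -1.2 -0.4] T [-0.03  0.05 -0.03] gap 0.168 q [-14.   52.6  55.1  -0.   72.3  86.2]
```

View pics/s4.png

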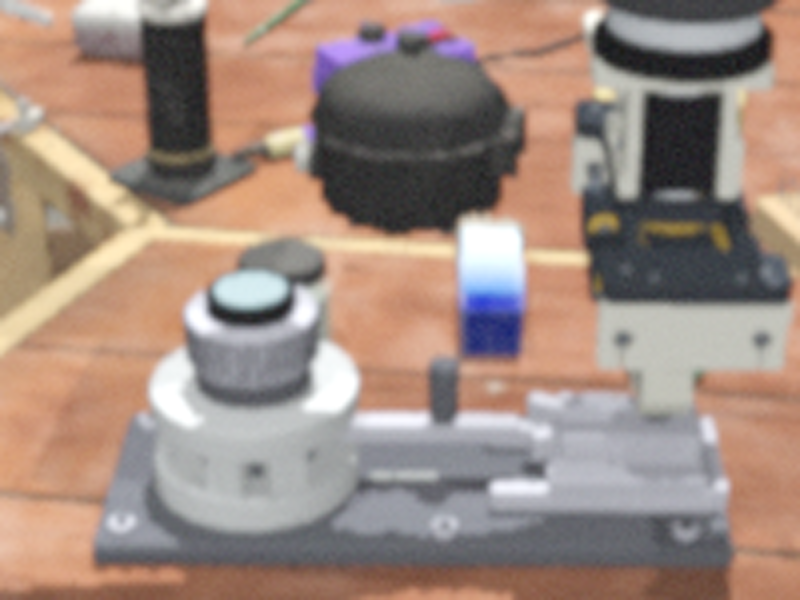

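View pics/w4.png

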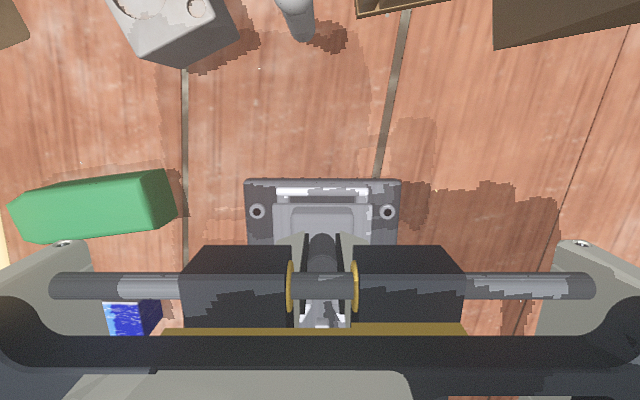

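The gap reads 15.5 mm, which matches the 16 mm post. Now I'll slide the fork home, guarded.

Run:
```python
from h import *
hit=arm.line_to(pol(.153,0,.047),max_speed=.05,contact_N=12); print(hit); st()
if not hit:
    hit=arm.line_to(pol(.143,0,.047),max_speed=.02,contact_N=12); print(hit)
s=st(); print("r",np.hypot(*(s["position"][:2]-AX)))
```

```text
False
t 12.64 pos [ 0.7194 -0.1019  0.047 ] F [-3.1 -0.1  1.6] T [-0.04  0.47  0.  ] gap 0.17 q [-14.1  49.7  61.5  -0.   69.   86.1]
True
t 13.0 pos [ 0.7165 -0.1014  0.047 ] F [ 1.8 -1.5  0.6] T [-0.02 -0.27  0.01] gap 0.164 q [-14.1  49.1  62.6   0.   68.   86. ]
r 0.14935398064513006
```

It stopped at r = 0.1494, against 0.150 expected for home. I'll release, lift and verify.

Run:
```python
from h import *
import pickle
jaws.let_go(); arm.line_to(pol(.1495,0,.13),max_speed=.15); st()
c=snap("wrist","w5.png"); pickle.dump(c,open("w5.pkl","wb"))
for a in(-.03,0,.03): print(a,"levpost",proj(c,pol(.084,a,.072)).round(1))
print("fork post home",proj(c,pol(.150,0,.076)).round(1),"2mm short",proj(c,pol(.152,0,.076)).round(1))
im=cv2.imread("pics/w5.png"); cv2.imwrite("pics/w5c.png",cv2.resize(im[60:300,220:420],None,fx=2.5,fy=2.5,interpolation=cv2.INTER_CUBIC))
```

```text
t 14.98 pos [ 0.7161 -0.1013  0.129 ] F [-0.3  0.1 -1.4] T [ 0.01 -0.01  0.02] gap 0.995 q [-14.1  45.1  57.4   0.   77.4  86.1]
-0.03 levpost [325. 285.]
0 levpost [322. 285.]
0.03 levpost [319. 285.]
fork post home [322.2 212.6] 2mm short [322.2 210.1]
```

View pics/w5c.png

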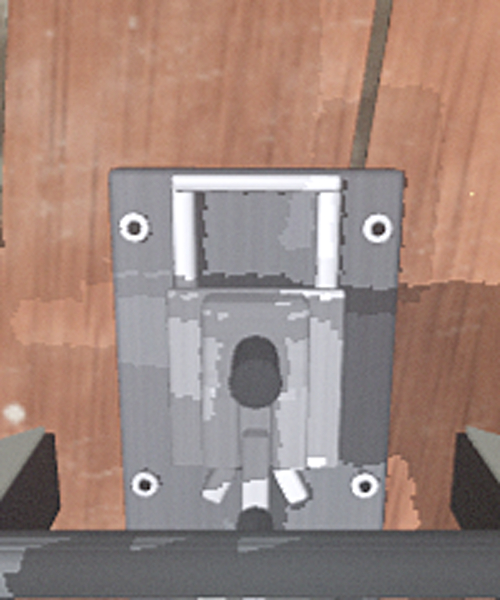

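The fork post is at (322,211), within about 1 mm of the predicted home pixel (322,212.6), and the lever bar is in the slot. Now the ring.

Run:
```python
from h import *
arm.line_to(pol(.1495,0,.16),max_speed=.2)
arm.move_to([*AX,.16],ori(-55)); st()
print(arm.line_to([*AX,.069],max_speed=.08,contact_N=6)); st()
jaws.grab(30); st()
snap("side","s6.png",(200,140,400,290),4)
```

```text
t 16.12 pos [ 0.57   -0.0752  0.1596] F [-0.1  0.1  0.1] T [-0.07 -0.05  0.06] gap 0.997 q [-15.1  27.9  84.5   0.   67.6  40. ]
False
t 17.42 pos [ 0.5699 -0.0751  0.0696] F [ 0.7  0.3 -0.3] T [ 0.   -0.07 -0.05] gap 1.004 q [-15.1  33.7  90.4   0.   55.9  39.9]
t 18.07 pos [ 0.5687 -0.074   0.069 ] F [-2.3  4.   3.1] T [ 0.73  0.39 -0.18] gap 0.609 q [-15.1  33.7  90.4   0.1  55.9  39.9]
```

View pics/s6.png

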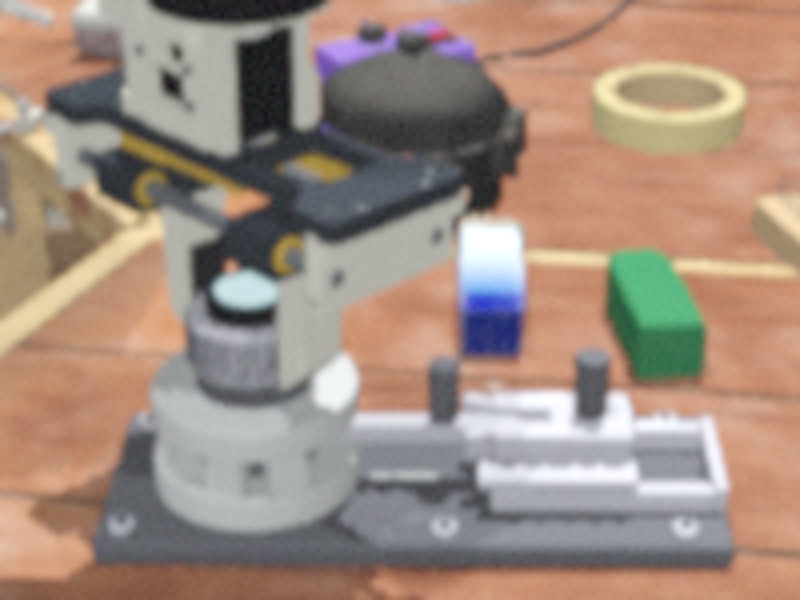

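The gap is 56 mm, which matches the ring, and lateral forces are small. I'll turn clockwise in steps and watch the moment.

Run:
```python
from h import *
q0=arm.get_state()["q"].copy(); tot=0
for d in [10]*5+[4]*7:
    tot+=d; q=q0.copy(); q[5]+=tot; arm.move_j(q)
    s=arm.get_state(); print(tot,round(s["time"],2),(s["q"][5]-q0[5]).round(1),s["contact_force"].round(1),s["torque"].round(2),round(s["tau"][5],2),round(s["finger_gap"],3))
    if abs(s["torque"][2])>1.2: break
```

```text
10 18.42 9.8 [-0.8  0.6  0.9] [ 0.07  0.13 -0.26] 0.14 0.614
20 18.71 19.7 [-1.4  1.   1.5] [ 0.15  0.11 -0.2 ] 0.23 0.616
30 19.0 29.6 [-0.8  0.6  0.9] [ 0.19  0.08 -0.14] 0.25 0.617
40 19.29 39.6 [-1.   0.6  1.3] [ 0.17  0.05 -0.11] 0.24 0.612
50 19.58 49.6 [-0.6  0.6  0. ] [ 0.19  0.09 -0.14] 0.24 0.611
54 19.83 53.7 [-1.   0.   0.6] [ 0.15  0.09 -0.11] 0.08 0.614
58 20.08 57.8 [-0.  -0.9  2.5] [ 0.06  0.05 -0.08] 0.08 0.613
62 20.33 61.8 [-0.8 -0.5  0.8] [ 0.07  0.03 -0.13] 0.09 0.615
66 20.58 65.8 [ 0.7 -1.4  0.6] [-0.25 -0.    0.33] 0.45 0.616
70 20.83 69.8 [ 0.5 -1.9  2.7] [-0.38  0.16  0.12] 0.26 0.611
74 21.08 73.8 [ 0.2 -3.4  1.8] [-0.51  0.12  0.05] 0.15 0.617
78 21.33 77.8 [-1.5 -3.7  3.9] [-0.44  0.22  0.17] 0.28 0.617
```

The moment rose at about 64° and then looked like slipping, which fits a stop near 62°. I'll release and check the pip.

Run:
```python
from h import *
import pickle
jaws.let_go(); p=arm.get_state()["position"]; arm.line_to([*AX,.14],max_speed=.15); st()
arm.move_to(pol(-.02,0,.25),ori(-100)); st()
c=snap("wrist","w7.png"); pickle.dump(c,open("w7.pkl","wb"))
snap("top","t7.png",(240,140,400,300),3.75)
for a in(-.1,0,.1,.2): print(a,"pip",proj(c,pol(.0246,a,.099)).round(1))
print("bar",proj(c,pol(0,0,.107)).round(1),"lev",proj(c,pol(.084,0,.072)).round(1),"fork",proj(c,pol(.15,0,.076)).round(1))
```

```text
t 22.72 pos [ 0.569  -0.0749  0.1394] F [-0.1 -1.  -0.5] T [ 0.11  0.02 -0.  ] gap 0.999 q [-1.520e+01  2.900e+01  8.600e+01  1.000e-01  6.510e+01  1.178e+02]
t 23.32 pos [ 0.5492 -0.0713  0.2483] F [ 0.9  0.4 -0.4] T [0.03 0.02 0.02] gap 1.003 q [-15.3  21.7  79.9  -0.   78.5  84.8]
-0.1 pip [324.6 140.7]
0 pip [322.2 140.5]
0.1 pip [319.8 140.6]
0.2 pip [317.5 141. ]
bar [322.2 165.6] lev [322.3  81. ] fork [322.5   8.8]
```

View pics/w7.png

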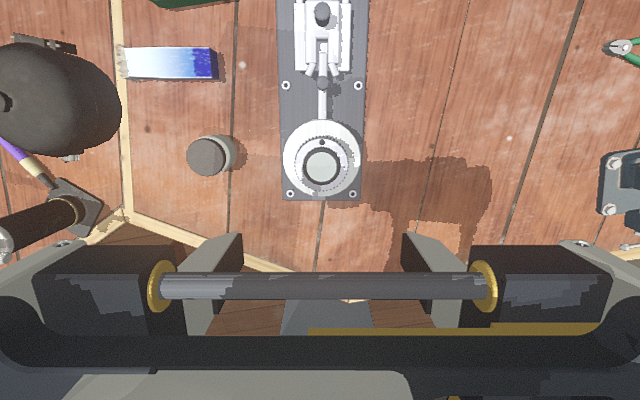

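View pics/t7.png

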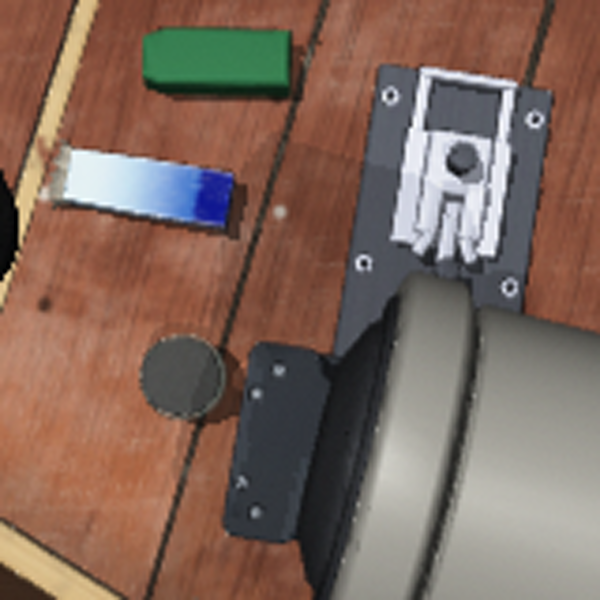

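Run:
```python
import cv2
im=cv2.imread("pics/w7.png"); cv2.imwrite("pics/w7c.png",cv2.resize(im[0:205,270:375],None,fx=5,fy=5,interpolation=cv2.INTER_CUBIC)[400:1000])
cv2.imwrite("pics/w7e.png",cv2.resize(im[0:120,270:375],None,fx=5,fy=5,interpolation=cv2.INTER_CUBIC))
```

```text
(no output)
```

View pics/w7c.png

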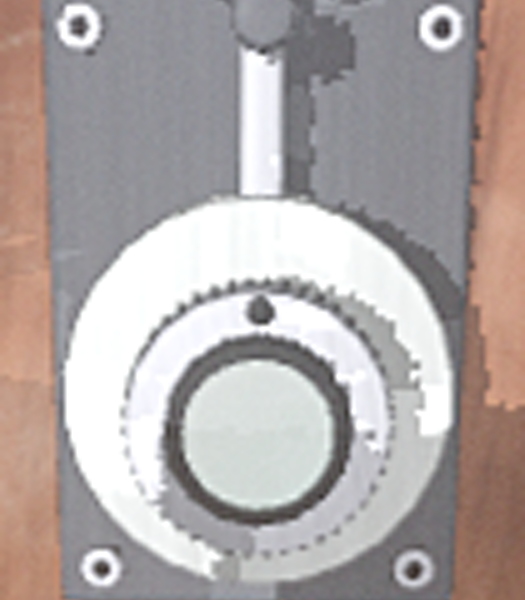

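View pics/w7e.png

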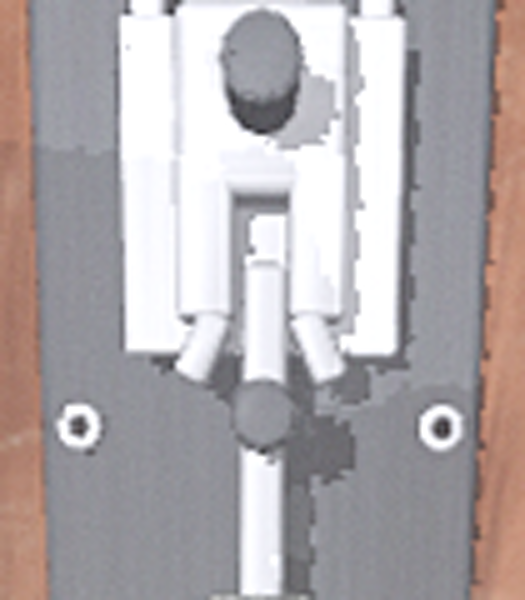

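The pip stands on the barrel–lever line to within about 1°, and the fork is home with the lever in its slot. The earlier moment signal was modest, so I'll do a short re-grip with more force to confirm it's tight.

Run:
```python
from h import *
arm.move_to([*AX,.14],ori(-100))
arm.line_to([*AX,.069],max_speed=.08,contact_N=6); jaws.grab(45); st()
q0=arm.get_state()["q"].copy()
for tot in (3,6,9):
    q=q0.copy(); q[5]+=tot; arm.move_j(q); arm.pause(.15)
    s=arm.get_state(); print(tot,round(s["time"],2),(s["q"][5]-q0[5]).round(1),s["contact_force"].round(1),s["torque"].round(2),round(s["tau"][5],2))
    if abs(s["tau"][5])>1.0: break
jaws.let_go(); arm.line_to([*AX,.14],max_speed=.15)
arm.move_to(pol(-.02,0,.25),ori(-100)); st()
snap("wrist","w8.png",(270,0,375,205),2.9)
snap("side","s8.png",(200,140,400,290),4)
```

```text
t 25.65 pos [ 0.5696 -0.0744  0.0691] F [1.  3.6 0.2] T [ 0.6  -0.06 -0.05] gap 0.619 q [-15.1  33.7  90.4   0.1  55.9  84.9]
3 26.05 2.9 [-2.3  2.8  1.7] [0.4  0.27 0.88] 0.85
6 26.45 5.9 [-3.5  3.4  4.1] [0.44 0.57 0.79] 0.83
9 26.85 8.9 [-2.3  1.9  4.9] [0.39 0.47 0.71] 0.76
t 28.77 pos [ 0.5495 -0.0714  0.2495] F [ 0.2 -0.5 -0.2] T [ 0.05  0.03 -0.06] gap 0.999 q [-15.3  21.6  79.9   0.   78.6  84.7]
```

View pics/w8.png

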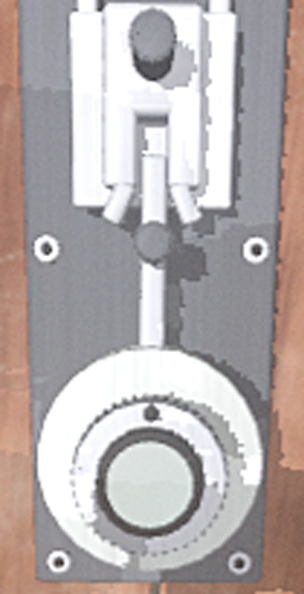

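View pics/s8.png

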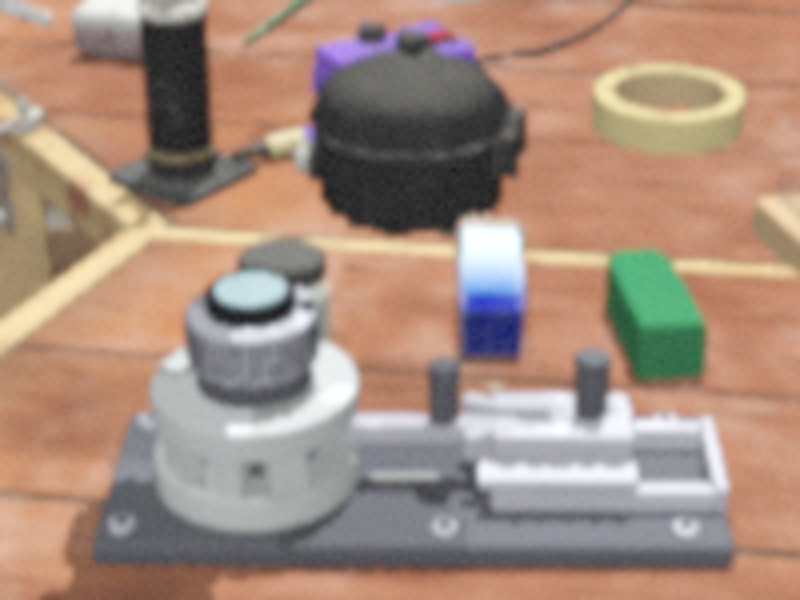

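The moment now goes straight to 0.88 N m, well above the ring's 0.30 friction, and the pads slip while the pip stays put over the lever at (151,413). The ring is tight. The fork and the bystanders haven't moved, so I'm handing in.

```bash
python3 -c "
from h import *
arm.close_job(); st()"
```

```text
the job is handed in; nothing more can be done
the job is handed in; nothing more can be done
```

The job is done and handed in at about 29 s of the 58 s allowed; the hand-in gives no verdict.

- **Lever:** I swung it from about 0.53 rad into line with the fork. The wrist picture showed it centred on the slot to under 1°.
- **Fork:** I slid it until it met its stop, with the post at 149.4 mm from the barrel axis (150 mm expected). The pictures show the lever bar in the slot, and the fork was still there after the ring was turned.
- **Ring:** I turned it clockwise about 64° until the moment rose and the pads slipped. A second, firmer grip met 0.88 N m straight away against the ring's 0.30 N m friction. The pip did not move and stands over the lever within about 1°, so the ring is tight.
- **Bystanders:** The jar, carton and green bar look unmoved in the last pictures.

**What disagreed:** the real fingertips sit about 4 mm behind the reported TCP, not 22 mm ahead as specified. Because of this, the first lever grip only caught the very top of the post: the finger gap read nearly shut and the upward force was about 6 N. The lever still followed. I corrected the grip depth for the fork and the ring, and the finger gaps there (15.5 mm and 56 mm) matched the parts.

In the first ring turn the moment was lower and noisier than expected, about 0.1–0.25 N m, which is why I did the second turn.

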